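# Pack the tube rack in the box with the cold pack and shut its lid

## Robot

A 6-joint arm with a two-finger parallel gripper is mounted at the origin on the work surface. World frame = base frame: x ahead of the robot, y to its left, z up, the work surface at z = 0. Lengths are in mm, angles in rad, forces in N, time in s.
With the tool pointing down it reaches from about 275 to 750 mm from the base axis. Payload 10.2 kg.
Tool frame: the origin (TCP) lies between the finger pads; the fingertips stand 25 mm ahead of it and the grasp point (between the pads) lies 6 mm ahead of it; z points along the fingers, y is the line along which they close (so a half turn about z gives the same grasp; the last joint's range is limited). The gripper opens to 85 mm and grips with 20 to 120 N. Pads are 22 mm wide; open, the fingers measure 114 mm over their backs; the gripper's body (76 mm by 85 mm) begins 54 mm behind the grasp point. The pads swing forward as they close: fully open they stand 13 mm farther back than shut.
Start: joints at [-1.477, 0.313, 1.498, -0, 1.331, -0.223], TCP at [163.539, -498.885, 256.294] pointing down, gripper open.
Joint ranges: [-2.94, 2.94], [-0.97, 2.17], [0.19, 2.56], [-1.23, 4.37], [0.02, 3.11], [-2.88, 2.88]. Speed limits (rad/s): [2.39, 2.39, 3.01, 3.14, 3.14, 3.14].

## Interface

Orientations are given as a unit quaternion [w, x, y, z].
In Python, from rig import ctrl, eyes, finish_job gives the robot as it stands.
- The arm moves only by the tool step_arm, never from a script. Its argument "increments" is a list of rows, each an object of numbers: "dx", "dy", "dz": the shift along the tool's x, y, z in units of 25 mm (1.0 is 25 mm); "wx", "wy", "wz": the turn, a rotation vector about the tool's x, y, z in units of 6 degrees (1.0 is 6 degrees). A call has 1 to 5 rows; each row shifts and turns the commanded pose from where the row before left it, along the tool's axes as they then stand; what a row does not reach is not made up. A row lasts 1/10 s, in which the tool goes at most 50 mm and 8.59 degrees, less where a joint would pass 70% of its speed; a pose out of reach is approached as far as the arm can. A call is refused whole if a number of a shift passes 1 or a number of a turn 1, either way. A call with a gripper value outside its range is refused whole. "fingers" is the finger opening in mm, from 0 to 85.4, set as the call begins (left out, the last holds). The fingers move at their own pace and stop on an object; "squeeze" is the grip in N (left out, the last holds). Time passes only in rows, so rows that do not move let the fingers close. It gives the time, the measured TCP pose, the force, the opening and the grip force at its end, in the units of the state.
- ctrl.sense(): the state, without advancing time (a new reading comes with each control period).
- eyes.capture(name): name is "side" or "top"; returns a dict with "frame" (400x640x3 uint8, blue, green, red), "fx", "fy", "cx", "cy" (pixels), "R" (3x3) and "t" (3): a world point X has camera coordinates R X + t. Camera axes: x right, y down, z forward; pixel columns grow to the right and rows downward; lengths in mm; the calibration is good to about 2 mm. A picture is of the moment at which its call begins. There is no depth.
- finish_job(): hands the job in; it is judged then, once.
Trained networks look in the newest picture that a camera, given by its name, has taken for a name from the list of things; names that differ only in an ending like _2 or _b are one class to them, and where a whole thing is asked for, a point or a joint stands for the part that bears it (a point fixed in the world has none). Each returns a list of dicts, best first, with "p" (0 to 1); they miss things now and then, are a little off and sometimes report something else, mostly with a low value. They report only what shows in the picture. A call takes as long as a camera call. They do not tell look-alikes from the thing itself.
- eyes.cut_out(camera, label): "mask" (400x640 bool, what is visible of it).
- eyes.landmark_of(camera, label): "point" ([x, y, z] in mm, in the coordinates of the camera as it stood for that picture, good to about 4 mm: a listed point, or the origin of a listed thing).
The state is a dict: "time_s": time; "joints": joint angles; "dq": joint speeds; "tau": joint torques, N m; "eef_pos": TCP position; "ee_rot": TCP orientation; "force": force on the tool from outside, world axes, zero at the start; "wrist_torque": the same for the moment, N m; "grip_width": opening from 0.0 (shut) to 1.0 (fully open); "grip_force": force on a finger pad.
Only numpy, scipy, OpenCV 4.12 (cv2) and the standard library are available. Lean on these libraries where they do the work, as an engineer would, in place of code of your own. Each camera call takes 0.05 s, during which the arm holds its last target. There are 200 camera calls.

## Task

Two cool boxes stand with their lids part-way up: one has a flat round cold pack on its floor, the other a jar. Lower the small tube rack in under the lid of the box with the cold pack and stand it upright on the middle of the pack, gently and in your grip until it stands there, never tipping it over; then fold that box's lid fully shut. Leave the other box's lid standing open, and leave its jar and everything else where it is.

Things in the scene. Friction and masses are not known exactly. Their poses are not given: they have to be found in the camera images.
- tube_rack: white plastic rack, 95 long (its x) x 38 wide (its y) x 40 high, solid sides to grip across the 38, with five short tubes in a row whose grey caps rise to 54 above its underside; stands loose on the table in front of the boxes. Origin: centre of its underside, z up. About 0.18 kg
- cold_pack: flat round grey disc, 116 diameter x 12 thick, lying loose on the floor of one of the two cool boxes (either one). Origin: centre of its underside, z up
- jar: white screw-lid jar, 58 diameter x 62 high, standing loose on the floor of the other cool box. Origin: centre of its underside
- cooler_l: left (+y) cool box: fixed open white plastic box, outside 215 (x) x 145 (y) x 78 high, walls and floor 6 thick (inside 203 x 133 x 72 deep). Origin: centre of its underside; x points from its front to its hinge side, away from the robot
- cooler_r: right (-y) cool box, the same as the left one
- cooler_l_in (a point): centre of the left box's inner floor
- cooler_r_in (a point): centre of the right box's inner floor
- lid_l (a joint): angle of the left box's lid: 0 = shut flat on the rim, grows as it opens, stops at 0.94 rad. Flat clear panel 215 x 145 x 5 in a grey frame, hinged along the box's far (+x) top edge, so that when up it slants over the box towards the robot; a stiff hinge (about 0.3 N m) keeps it where it is left
- lid_r (a joint): the same for the right box's lid
- lid_l_edge (a point): middle of the left lid's free edge, on its outer face, 215 from the hinge
- lid_r_edge (a point): the same for the right lid
- lid_l_hinge (a point): middle of the left lid's hinge line, at the far top edge of the box; the hinge axis is the box's y
- lid_r_hinge (a point): the same for the right lid
- wash_bottle: bystander: white bottle, 52 diameter x 150 high, standing between the boxes; origin at the centre of its underside
- tall_bottle: bystander: white bottle, 68 diameter x 190 high, left of the boxes; origin at the centre of its underside
- squat_bottle: bystander: white bottle, 72 diameter x 110 high, right of the boxes; origin at the centre of its underside
- squeeze_bulb: bystander: red bulb, 76 diameter x 53 high, left front; origin at the centre of its underside
- tape_roll: bystander: paper-coloured ring lying flat, 80 diameter x 25 high, right front; origin at the centre of its underside
- cup: bystander: white cup, 72 diameter x 75 high, far right; origin at the centre of its underside
Not all that is in view belongs to the job. What is shaped like the tube_rack but orange is not meant. There is more than one size of the cold_pack; the one meant has the size given above.

How it is judged (in metres and radians):
On the way:
1. the tube rack stands upright on the cold pack, inside that box, while the fingers still hold it (lowered, not dropped) (horizontal distance between tube_rack and cold_pack below 0.04 m and z of tube_rack in the frame of cold_pack between 0.008 and 0.016 m and angle between tube_rack's own z axis and vertical below 0.15 rad and contact force between the fingers and tube_rack above 0.5 N), for 0.1 s.
At the end, for the whole second after the job is handed in: The tube rack stands at rest and upright (within 0.15 rad) on the cold pack, its centre within 40 mm of the pack's centre, the pack still in its box; that box's lid is shut (under 0.04 rad); the other lid still stands open (over 0.65 rad) (horizontal distance between tube_rack and cold_pack below 0.04 m and z of tube_rack in the frame of cold_pack between 0.008 and 0.016 m and angle between tube_rack's own z axis and vertical below 0.15 rad and linear speed of tube_rack below 0.01 m/s and ((horizontal distance between cold_pack and cooler_l_in below 0.06 m and value of joint lid_l below 0.04 rad and value of joint lid_r above 0.65 rad) or (horizontal distance between cold_pack and cooler_r_in below 0.06 m and value of joint lid_r below 0.04 rad and value of joint lid_l above 0.65 rad))); the robot touches nothing.
It fails at once if the tube rack is tipped by more than 0.6 rad (angle between tube_rack's own z axis and vertical above 0.6 rad).
It fails at once if the lid of the box with the jar is folded below 0.65 rad ((horizontal distance between jar and cooler_l_in below 0.08 m and value of joint lid_l below 0.65 rad) or (horizontal distance between jar and cooler_r_in below 0.08 m and value of joint lid_r below 0.65 rad)).
It fails at once if the jar is moved by more than 30 mm (distance of jar from where it was at the start of the episode above 0.03 m).
It fails at once if a bystander is moved by more than 40 mm (distance of any of wash_bottle, tall_bottle, squat_bottle, squeeze_bulb, tape_roll, cup from where it was at the start of the episode above 0.04 m).
It also fails if it takes over 58 s, if anything falls off the work surface, if the arm or the gripper's body presses on something with over 40 N, if the wrist force passes 120 N, or if a joint passes its speed limit or range.

## Working session

There is one attempt and no reset: what is moved stays moved. The work goes in short steps, Python scripts to look and compute and a tool call to move; the robot and the scene stay as the last step left them, time stands still between calls to the robot, and variables do not carry over. Pictures are saved under pics/ and viewed, at most 10 in all, crops included, and the job is handed in when it is done.

Besides the shell and the picture viewer there is one more tool, called after "Request:" as name(argument=value, ...), one argument or row to a line, values as JSON. step_arm: Moves the arm, as the interface text tells. Its arguments: {"type":"object","properties":{"increments":{"type":"array"},"fingers":{"type":"number"},"squeeze":{"type":"number"}},"required":["increments"]}

```bash
mkdir -p pics
cat > h.py <<'E'
from rig import ctrl, eyes, finish_job
import numpy as np, cv2
def cap(n,f=None):
    c=eyes.capture(n)
    if f: cv2.imwrite('pics/'+f,c['frame'])
    return c
def pix(c,X):
    p=np.array(c['R'])@np.array(X,float)+np.array(c['t']); return (c['fx']*p[0]/p[2]+c['cx'],c['fy']*p[1]/p[2]+c['cy'])
def world(c,p): return np.array(c['R']).T@(np.array(p)-np.array(c['t']))
def lm(c,n,l):
    return [(round(d['p'],2),world(c,d['point']).round(0).tolist(),np.round(pix(c,world(c,d['point']))).tolist()) for d in eyes.landmark_of(n,l)]
E
python3 - <<'E'
from h import *
print(ctrl.sense())
for n in('side','top'):
    c=cap(n,n+'0.png'); print(n,'cam',world(c,[0,0,0]).round())
    for l in 'tube_rack cold_pack jar cooler_l cooler_r lid_l_edge lid_r_edge lid_l_hinge lid_r_hinge wash_bottle tall_bottle squat_bottle squeeze_bulb tape_roll'.split(): print(l,lm(c,n,l))
a=cv2.imread('pics/side0.png');b=cv2.imread('pics/top0.png')
E
```

```text
{'time_s': 0.0, 'joints': array([-1.47739831e+00,  3.13423437e-01,  1.49848993e+00, -3.75558650e-06,
        1.33102545e+00, -2.23431983e-01]), 'dq': array([-0.00034512, -0.00102089, -0.00024805,  0.00192503, -0.00016253,
        0.00058905]), 'tau': array([ 8.13736006e-04, -4.12263787e+01, -2.59748018e+01, -1.00664781e-04,
        4.02790611e-03,  2.84350484e-06]), 'eef_pos': array([ 163.5144718 , -498.62217333,  255.72876689]), 'ee_rot': array([-6.71775821e-04,  9.87478268e-01,  1.57753659e-01,  4.19108488e-05]), 'force': array([ 0.7019633 , -0.66623462,  0.67872804]), 'wrist_torque': array([-0.06623384, -0.01942475,  0.00435772]), 'grip_force': 0.0, 'grip_width': 0.9981249906196584}
side cam [   32. -1032.  1467.]
tube_rack [(0.91, [481.0, 16.0, -0.0], [307.0, 208.0]), (0.81, [394.0, 146.0, -1.0], [272.0, 192.0]), (0.74, [348.0, -67.0, 2.0], [283.0, 237.0]), (0.46, [706.0, 280.0, 78.0], [330.0, 131.0])]
cold_pack [(0.79, [586.0, 253.0, 6.0], [306.0, 157.0]), (0.59, [588.0, 510.0, 4.0], [282.0, 118.0])]
jar [(0.55, [591.0, -246.0, 3.0], [367.0, 251.0])]
cooler_l [(0.91, [599.0, -25
[... 1491 characters left out ...]
.0], [397.0, 169.0])]
cooler_r [(0.95, [601.0, 261.0, -1.0], [241.0, 167.0]), (0.88, [602.0, -253.0, 1.0], [397.0, 169.0])]
lid_l_edge [(0.87, [561.0, 255.0, 240.0], [230.0, 172.0])]
lid_r_edge []
lid_l_hinge [(0.89, [710.0, 278.0, 79.0], [232.0, 130.0])]
lid_r_hinge [(0.6, [698.0, -306.0, 75.0], [417.0, 137.0])]
wash_bottle [(0.52, [696.0, 21.0, 2.0], [314.0, 140.0])]
tall_bottle [(0.84, [588.0, 509.0, 2.0], [165.0, 170.0]), (0.19, [562.0, 252.0, 237.0], [231.0, 172.0])]
squat_bottle [(0.93, [499.0, -532.0, -4.0], [480.0, 202.0])]
squeeze_bulb [(0.86, [343.0, 362.0, 1.0], [208.0, 245.0])]
tape_roll [(0.76, [355.0, -375.0, -3.0], [433.0, 245.0]), (0.4, [496.0, -533.0, -5.0], [481.0, 203.0])]
```

View pics/side0.png

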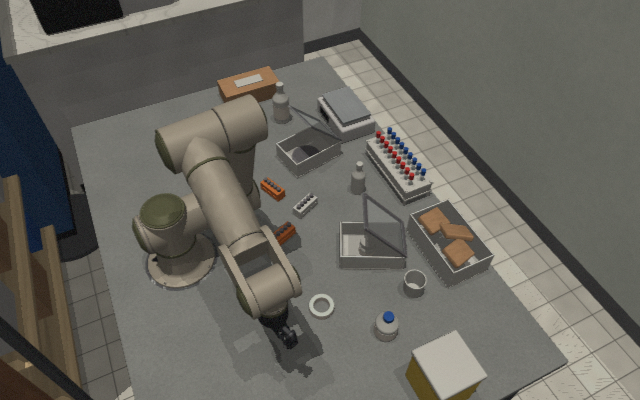

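View pics/top0.png

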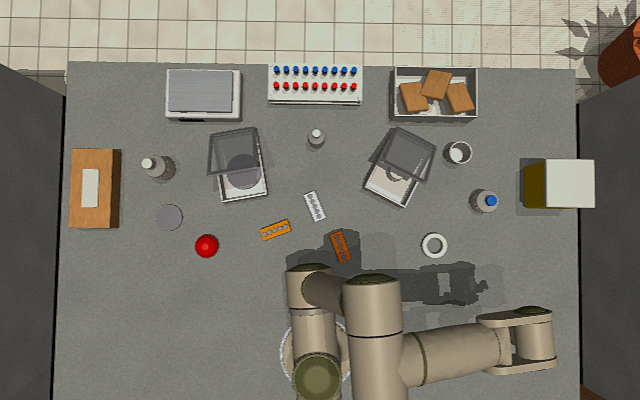

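The side view shows the white rack at (306,205), orange look-alikes at (272,187) and (284,235), the pack in the left box at (308,152) and the jar in the right box at (367,243). The top view agrees: white rack (315,207), orange racks (276,229) and (340,245). The pack in the left box is at (243,172), with a loose disc decoy on the table at (169,217). I choose the white rack and the left box, and will check with a crop and masks.

```bash
cat >> h.py <<'E'
def ray(c,u,v,z):
    R=np.array(c['R']);o=world(c,[0,0,0]);d=R.T@np.array([(u-c['cx'])/c['fx'],(v-c['cy'])/c['fy'],1.]);return o+d*(z-o[2])/d[2]
def rect(c,m,z):
    q=np.array([ray(c,u,v,z)[:2] for v,u in np.argwhere(m)],np.float32);(cx,cy),(w,h),a=cv2.minAreaRect(q)
    B=cv2.boxPoints(((cx,cy),(w,h),a));e=max((B[1]-B[0],B[2]-B[1]),key=np.linalg.norm);e=e*np.sign(e[0])
    return np.round([cx,cy,w,h,np.degrees(np.arctan2(e[1],e[0]))],1)
def tri(p,q):  # (c,u,v) pairs
    A=[];b=[]
    P=[]
    for c,u,v in(p,q): P.append(np.array([[c['fx'],0,c['cx']],[0,c['fy'],c['cy']],[0,0,1]])@np.c_[c['R'],c['t']])
    X=cv2.triangulatePoints(P[0],P[1],np.array(p[1:],float).reshape(2,1),np.array(q[1:],float).reshape(2,1));return (X[:3]/X[3]).ravel()
E
python3 - <<'E'
from h import *
C={};cen={}
for n in('side','top'):
    c=C[n]=cap(n)
    for l,z in(('tube_rack',40),('cold_pack',18),('lid_l',170)):
        for d in eyes.cut_out(n,l)[:3]:
            m=d['mask'];y,x=np.nonzero(m);col=c['frame'][m].mean(0)
            print(n,l,round(d['p'],2),m.sum(),[x.mean().round(1),y.mean().round(1)],col.round(),rect(c,m,z))
            if l=='tube_rack' and np.ptp(col)<25: cen[n]=(c,x.mean(),y.mean())
if len(cen)==2: print('rack tri',tri(cen['side'],cen['top']).round(1))
a=cv2.resize(C['top']['frame'][110:260,200:360],None,fx=4.5,fy=4,interpolation=2)
a=cv2.resize(C['top']['frame'][110:255,200:350],None,fx=4,fy=4,interpolation=2)
cv2.imwrite('pics/crop1.png',a)
E
```

```text
side tube_rack 0.8 324 [np.float64(271.8), np.float64(188.3)] [ 47.  73. 115.] [389.5 131.5  57.3 113.8 -65.5]
side tube_rack 0.7 389 [np.float64(304.6), np.float64(205.2)] [103. 108. 110.] [468.3   5.1 119.4  60.5  24.8]
side tube_rack 0.55 306 [np.float64(283.9), np.float64(232.5)] [39. 56. 89.] [351.2 -74.8  89.8  56.7  21.7]
side cold_pack 0.6 310 [np.float64(303.2), np.float64(152.7)] [69. 69. 71.] [581.3 272.7 110.2  74.8  11.8]
side lid_l 0.67 441 [np.float64(313.9), np.float64(122.6)] [86. 88. 88.] [624.7 260.8  54.4 272.6 -72.6]
side lid_l 0.58 1530 [np.float64(383.8), np.float64(225.0)] [91. 94. 95.] [ 620.6 -266.7  114.2  256.   -72.5]
top tube_rack 0.81 366 [np.float64(339.2), np.float64(245.8)] [ 23.  65. 120.] [348.4 -66.1  96.5  40.2  20.8]
top tube_rack 0.57 339 [np.float64(274.7), np.float64(229.8)] [ 39. 120. 180.] [396.6 141.6  38.7  94.3 -67.4]
top cold_pack 0.79 555 [np.float64(167.7), np.float64(217.2)] [118. 118. 123.] [433.5 492.3  84.6  81.1   1.7]
top cold_pack 0.55 488 [np.float64(244.5), np.float64(177.8)] [109. 109. 114.] [563.3 243.3  62.3 111.2 -70.6]
top cold_pack 0.51 608 [np.float64(158.3), np.float64(167.5)] [107. 117. 120.] [595.4 528.9 114.1  69.1  74.9]
top lid_l 0.98 1913 [np.float64(408.4), np.float64(154.6)] [94. 96. 98.] [ 628.8 -267.1  151.5  125.9   65.3]
top lid_l 0.75 2074 [np.float64(231.6), np.float64(151.5)] [89. 92. 91.] [631.  267.9 129.3 162.3 -79.6]
```

View pics/crop1.png

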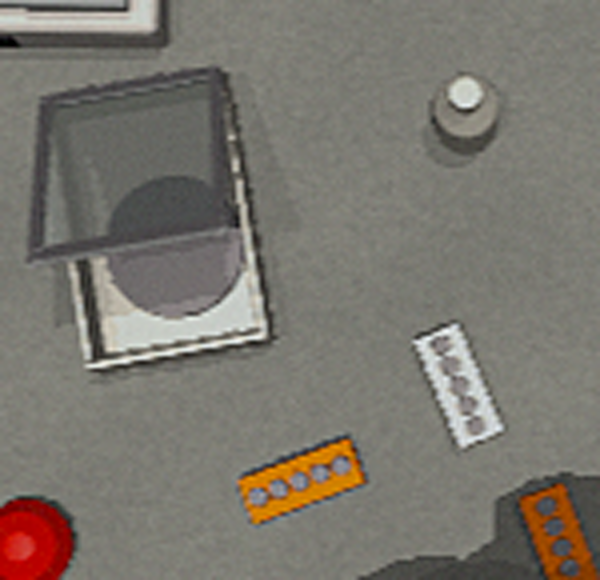

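The crop confirms the white rack with grey caps at crop (460,385), which is full image (315,206). The orange ones are at crop (303,480) and (555,530). The left box holds the 116 mm disc at crop (175,248), full image (244,172). Next I refine the rack by colour and work out the approach moves.

```bash
cat >> h.py <<'E'
from scipy.spatial.transform import Rotation as Ro
def pose():
    s=ctrl.sense();q=s['ee_rot'];return s['eef_pos'],Ro.from_quat([q[1],q[2],q[3],q[0]]),s
def tgt(yaw,tilt):  # tool x along yaw, z down, tilted forward
    return Ro.from_euler('z',yaw,degrees=True)*Ro.from_euler('x',180,degrees=True)*Ro.from_euler('y',tilt,degrees=True)
def go(p,R):
    e,r,s=pose(); d=np.array(p)-e
    print('t',s['time_s'],'pos',e.round(1),'F',np.round(s['force'],1),'grip',s['grip_force'],s['grip_width'])
    print('world d',d.round(1),'tool d units now',(r.inv().apply(d)/25).round(2),'after turn',(R.inv().apply(d)/25).round(2),'rotvec units',((r.inv()*R).as_rotvec(degrees=True)/6).round(2))
E
python3 - <<'E'
from h import *
t=cap('top')
f=t['frame'][185:232,295:335].astype(int)
m=np.zeros((400,640),bool);m[185:232,295:335]=(f.min(2)>150)
m=cv2.morphologyEx(m.astype(np.uint8),cv2.MORPH_CLOSE,np.ones((5,5)))>0
n,l,s,_=cv2.connectedComponentsWithStats(m.astype(np.uint8));m=l==1+np.argmax(s[1:,4])
print('top',m.sum(),rect(t,m,40))
s=cap('side')
for n,c in(('top',t),('side',s)):
    f=c['frame']
# triangulation of landmarks
a=[pix(t,[476,17,0]),0]
print('lm',lm(s,'side','tube_rack')[:2],lm(t,'top','tube_rack')[:3])
ps=pix(s,[481,16,0]);pt=pix(t,[474,18,0]);print('tri base',tri((s,*ps),(t,*pt)).round(1))
ps=pix(s,[586,253,6]);pt=pix(t,[586,250,4]);print('tri pack',tri((s,*ps),(t,*pt)).round(1))
ps=pix(s,[564,252,243]);pt=pix(t,[561,255,240]);print('tri lidedge',tri((s,*ps),(t,*pt)).round(1))
R=tgt(24,35);g=np.array([475,16,30.])-6*R.apply([0,0,1]);print(g, (g-100*R.apply([0,0,1])))
go(g-100*R.apply([0,0,1]),R)
E
```

```text
top 354 [475.3  16.1  93.7  38.4  24.1]
lm [(0.79, [393.0, 145.0, 3.0], [272.0, 192.0]), (0.76, [347.0, -66.0, 4.0], [282.0, 237.0])] [(0.84, [345.0, -67.0, -3.0], [339.0, 247.0]), (0.77, [473.0, 19.0, 2.0], [314.0, 207.0]), (0.69, [400.0, 140.0, -4.0], [276.0, 229.0])]
tri base [477.3  16.7   0.7]
tri pack [584.9 249.3  10.1]
tri lidedge [562.6 254.  241.7]
[471.85607111  14.60023267  34.91491227] [419.45725631  -8.72922275 116.83011669]
t 2.1 pos [ 163.5 -498.9  256.3] F [-0.9 -0.6  0.7] grip 0.0 1.0016374633851874
world d [ 255.9  490.1 -139.5] tool d units now [ 15.83 -15.44   5.58] after turn [ 10.99 -13.75  14.51] rotvec units [ 0.3   5.83 -0.94]
```

Request:
step_arm(
  increments=[
    {"dx":1,"dy":-1},
    {"dx":1,"dy":-1},
    {"dx":1,"dy":-1},
    {"dx":1,"dy":-1},
    {"dx":1,"dy":-1},
  ],
  fingers=75,
  squeeze=25,
)

```text
invalid input at $.increments[0]: expected keys dx, dy, dz, wx, wy, wz
```

Request:
step_arm(
  increments=[
    {"dx":1,"dy":-1},
    {"dx":1,"dy":-1},
    {"dx":1,"dy":-1},
    {"dx":1,"dy":-1},
    {"dx":1,"dy":-1},
  ],
)

```text
invalid input at $.increments[0]: expected keys dx, dy, dz, wx, wy, wz
```

Request:
step_arm(
  increments=[
    {"dx":1,"dy":-1},
    {"dx":1,"dy":-1},
    {"dx":1,"dy":-1},
    {"dx":1,"dy":-1},
    {"dx":1,"dy":-1},
  ],
)

```text
invalid input at $.increments[0]: expected keys dx, dy, dz, wx, wy, wz
```

Request:
step_arm(
  increments=[
    {"wz":-0.94,"dz":0.7},
    {"wy":1,"dz":0.7},
    {"wy":1,"dz":0.5},
    {"wy":1},
    {"wy":1},
  ],
)

```text
invalid input at $.increments[0]: expected keys dx, dy, dz, wx, wy, wz
```

Request:
step_arm(
  increments=[
    {"wy":1},
    {"wy":0.83},
    {},
  ],
)

```text
invalid input at $.increments[0]: expected keys dx, dy, dz, wx, wy, wz
```

Run:
```python
from h import *
R=tgt(24.1,35);g=np.array([475.5,16,30.])-6*R.apply([0,0,1])
go(g-80*R.apply([0,0,1]),R); go(g,R); print(pose()[2]['joints'])
```

```text
t 2.1 pos [ 163.5 -498.9  256.3] F [-0.9 -0.6  0.7] grip 0.0 1.0016374633851874
world d [ 266.9  494.7 -155.8] tool d units now [ 16.31 -15.48   6.23] after turn [ 11.03 -13.7   15.33] rotvec units [ 0.3   5.83 -0.96]
t 2.1 pos [ 163.5 -498.9  256.3] F [-0.9 -0.6  0.7] grip 0.0 1.0016374633851874
world d [ 308.8  513.5 -221.4] tool d units now [ 18.14 -15.67   8.86] after turn [ 11.03 -13.7   18.53] rotvec units [ 0.3   5.83 -0.96]
[-1.47739412e+00  3.12881941e-01  1.49773428e+00  1.38185567e-05
  1.33101701e+00 -2.23410742e-01]
```

All six keys are needed in every row.

Request:
step_arm(
  increments=[
    {"dx":1,"dy":-1,"dz":0,"wx":0,"wy":0,"wz":0},
    {"dx":1,"dy":-1,"dz":0,"wx":0,"wy":0,"wz":0},
    {"dx":1,"dy":-1,"dz":0,"wx":0,"wy":0,"wz":0},
    {"dx":1,"dy":-1,"dz":0,"wx":0,"wy":0,"wz":0},
    {"dx":1,"dy":-1,"dz":0,"wx":0,"wy":0,"wz":0},
  ],
  fingers=75,
  squeeze=25,
)

```text
time_s: 2.6
eef_pos: [243.8, -339.8, 256.4]
ee_rot: [0.0, 0.988, 0.158, 0.0]
force: [0.2, 0.5, -0.2]
grip_width: 0.88
grip_force: 0.0
```

Request:
step_arm(
  increments=[
    {"dx":1,"dy":-1,"dz":0,"wx":0,"wy":0,"wz":0},
    {"dx":1,"dy":-1,"dz":0,"wx":0,"wy":0,"wz":0},
    {"dx":1,"dy":-1,"dz":0,"wx":0,"wy":0,"wz":0},
    {"dx":1,"dy":-1,"dz":0,"wx":0,"wy":0,"wz":0},
    {"dx":1,"dy":-1,"dz":0,"wx":0,"wy":0,"wz":0},
  ],
)

```text
time_s: 3.1
eef_pos: [323.6, -182.1, 256.5]
ee_rot: [0.0, 0.988, 0.158, 0.0]
force: [0.3, -1.2, 0.2]
grip_width: 0.88
grip_force: 0.0
```

Request:
step_arm(
  increments=[
    {"dx":1,"dy":-1,"dz":0,"wx":0,"wy":0,"wz":0},
    {"dx":1,"dy":-1,"dz":0,"wx":0,"wy":0,"wz":0},
    {"dx":1,"dy":-1,"dz":0,"wx":0,"wy":0,"wz":0},
    {"dx":1,"dy":-1,"dz":0,"wx":0,"wy":0,"wz":0},
    {"dx":1,"dy":-1,"dz":0,"wx":0,"wy":0,"wz":0},
  ],
)

```text
time_s: 3.6
eef_pos: [403.5, -24.3, 256.5]
ee_rot: [0.0, 0.987, 0.158, 0.0]
force: [0.3, -0.9, -0.3]
grip_width: 0.875
grip_force: 0.0
```

Request:
step_arm(
  increments=[
    {"dx":0,"dy":0,"dz":0.7,"wx":0,"wy":0,"wz":-0.95},
    {"dx":0,"dy":0,"dz":0.7,"wx":0,"wy":1,"wz":0},
    {"dx":0,"dy":0,"dz":0.5,"wx":0,"wy":1,"wz":0},
    {"dx":0,"dy":0,"dz":0,"wx":0,"wy":1,"wz":0},
    {"dx":0,"dy":0,"dz":0,"wx":0,"wy":1,"wz":0},
  ],
)

```text
time_s: 4.1
eef_pos: [404.3, -25.2, 208.9]
ee_rot: [-0.043, 0.957, 0.202, 0.205]
force: [0.1, 0.1, 0.1]
grip_width: 0.875
grip_force: 0.0
```

Request:
step_arm(
  increments=[
    {"dx":0,"dy":0,"dz":0,"wx":0,"wy":1,"wz":0},
    {"dx":0,"dy":0,"dz":0,"wx":0,"wy":0.83,"wz":0},
    {"dx":0,"dy":0,"dz":0,"wx":0,"wy":0,"wz":0},
  ],
)

```text
time_s: 4.4
eef_pos: [403.4, -25.5, 208.4]
ee_rot: [-0.062, 0.933, 0.196, 0.294]
force: [0.1, -0.2, 0.3]
grip_width: 0.878
grip_force: 0.0
```

Run:
```python
from h import *
R=tgt(24.1,35);g=np.array([475.5,16,30.])-6*R.apply([0,0,1])
go(g-80*R.apply([0,0,1]),R); go(g,R); print(pose()[2]['joints'])
```

```text
t 4.4 pos [403.4 -25.5 208.4] F [ 0.1 -0.2  0.3] grip 0.0 0.8778831944459348
world d [  27.    21.4 -107.9] tool d units now [-1.38 -0.34  4.3 ] after turn [-1.38 -0.34  4.3 ] rotvec units [ 0.03  0.   -0.06]
t 4.4 pos [403.4 -25.5 208.4] F [ 0.1 -0.2  0.3] grip 0.0 0.8778831944459348
world d [  68.9   40.1 -173.4] tool d units now [-1.38 -0.35  7.5 ] after turn [-1.38 -0.34  7.5 ] rotvec units [ 0.03  0.   -0.06]
[-0.67955669 -0.11326448  2.23200029  0.73626141  0.86202993  0.03028158]
```

Request:
step_arm(
  increments=[
    {"dx":-0.7,"dy":-0.35,"dz":0.8,"wx":0,"wy":0,"wz":0},
    {"dx":-0.68,"dy":0,"dz":1,"wx":0,"wy":0,"wz":0},
    {"dx":0,"dy":0,"dz":1,"wx":0,"wy":0,"wz":0},
    {"dx":0,"dy":0,"dz":1,"wx":0,"wy":0,"wz":0},
    {"dx":0,"dy":0,"dz":0.5,"wx":0,"wy":0,"wz":0},
  ],
)

```text
time_s: 4.9
eef_pos: [432.0, -2.9, 99.7]
ee_rot: [-0.063, 0.933, 0.198, 0.293]
force: [-0.5, -0.5, 1.3]
grip_width: 0.879
grip_force: 0.0
```

Run:
```python
from h import *
R=tgt(24.1,35);g=np.array([475.5,16,30.])-6*R.apply([0,0,1])
c=cap('top'); s=cap('side')
a=cv2.resize(c['frame'][165:245,260:360],None,fx=4,fy=4);b=cv2.resize(s['frame'][165:245,250:350],None,fx=4,fy=4)
cv2.imwrite('pics/g1.png',np.hstack([a,b])); go(g,R)
```

```text
t 5.0 pos [431.6  -2.9 100.1] F [-0.8 -0.1  0.2] grip 0.0 0.87813003541983
world d [ 40.7  17.5 -65.2] tool d units now [-0.03  0.03  3.15] after turn [-0.04  0.03  3.15] rotvec units [-0.01  0.02 -0.03]
```

View pics/g1.png

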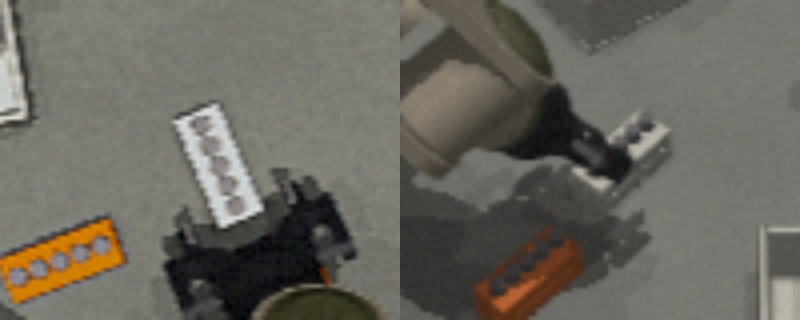

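Top half (crop): the open fingers at (185,225) and (285,185) straddle the rack axis evenly, rack centre (217,165), so they are aligned. Moving in and gripping.

Request:
step_arm(
  increments=[
    {"dx":0,"dy":0,"dz":0.9,"wx":0,"wy":0,"wz":0},
    {"dx":0,"dy":0,"dz":0.9,"wx":0,"wy":0,"wz":0},
    {"dx":0,"dy":0,"dz":0.8,"wx":0,"wy":0,"wz":0},
    {"dx":0,"dy":0,"dz":0.55,"wx":0,"wy":0,"wz":0},
    {"dx":0,"dy":0,"dz":0,"wx":0,"wy":0,"wz":0},
  ],
)

```text
time_s: 5.5
eef_pos: [473.1, 15.0, 36.3]
ee_rot: [-0.063, 0.933, 0.198, 0.294]
force: [0.2, 0.6, 0.4]
grip_width: 0.88
grip_force: 0.0
```

Request:
step_arm(
  increments=[
    {"dx":0,"dy":0,"dz":0,"wx":0,"wy":0,"wz":0},
    {"dx":0,"dy":0,"dz":0,"wx":0,"wy":0,"wz":0},
    {"dx":0,"dy":0,"dz":0,"wx":0,"wy":0,"wz":0},
    {"dx":0,"dy":0,"dz":0,"wx":0,"wy":0,"wz":0},
    {"dx":0,"dy":0,"dz":0,"wx":0,"wy":0,"wz":0},
  ],
  fingers=25,
  squeeze=40,
)

```text
time_s: 6.0
eef_pos: [472.7, 14.3, 37.5]
ee_rot: [-0.062, 0.933, 0.197, 0.295]
force: [-3.3, -1.1, 7.0]
grip_width: 0.434
grip_force: 40.0
```

Request:
step_arm(
  increments=[
    {"dx":0.23,"dy":0,"dz":-0.33,"wx":0,"wy":0,"wz":0},
    {"dx":0.5,"dy":0,"dz":-0.7,"wx":0,"wy":0,"wz":0},
    {"dx":0.57,"dy":0,"dz":-0.82,"wx":0,"wy":0,"wz":0},
    {"dx":0.57,"dy":0,"dz":-0.82,"wx":0,"wy":0,"wz":0},
    {"dx":0.57,"dy":0,"dz":-0.82,"wx":0,"wy":0,"wz":0},
  ],
)

```text
time_s: 6.5
eef_pos: [471.9, 14.3, 144.2]
ee_rot: [-0.062, 0.933, 0.197, 0.294]
force: [-0.0, 0.9, -2.1]
grip_width: 0.436
grip_force: 40.6
```

Request:
step_arm(
  increments=[
    {"dx":0.57,"dy":0,"dz":-0.82,"wx":0,"wy":0,"wz":0},
    {"dx":0.4,"dy":0,"dz":-0.58,"wx":0,"wy":0,"wz":0},
    {"dx":0,"dy":0,"dz":0,"wx":0,"wy":0,"wz":0},
  ],
)

```text
time_s: 6.8
eef_pos: [472.7, 14.0, 187.7]
ee_rot: [-0.061, 0.933, 0.197, 0.296]
force: [0.8, 0.5, -2.1]
grip_width: 0.438
grip_force: 40.8
```

Run:
```python
from h import *
c=cap('top'); s=cap('side')
print(lm(c,'top','tube_rack'),lm(s,'side','tube_rack'))
for n,x in (('top',c),('side',s)):
  print([lm(x,n,l)[:1] for l in('cooler_l','lid_l_hinge','lid_l_edge')])
a=cv2.resize(c['frame'][100:250,200:360],None,fx=2.5,fy=2.5);b=cv2.resize(s['frame'][100:250,240:400],None,fx=2.5,fy=2.5)
cv2.imwrite('pics/g2.png',np.hstack([a,b]))
R=tgt(9,35);f=np.array([np.cos(.157),np.sin(.157),0])
T=np.array([583,249.5,55.5])-3.5*f
print('A');go(T-60*f+[0,0,95],R);print('T');go(T,R); print(pose()[2]['joints'])
```

```text
[(0.71, [475.0, 19.0, 152.0], [313.0, 205.0]), (0.7, [397.0, 141.0, -3.0], [276.0, 230.0]), (0.57, [600.0, -251.0, 1.0], [396.0, 170.0]), (0.23, [599.0, 258.0, 3.0], [241.0, 168.0])] [(0.91, [346.0, -67.0, 5.0], [282.0, 237.0]), (0.79, [396.0, 147.0, 1.0], [273.0, 191.0]), (0.67, [480.0, 15.0, 148.0], [306.0, 183.0])]
[[(0.85, [601.0, 259.0, -2.0], [241.0, 167.0])], [(0.9, [708.0, 278.0, 80.0], [232.0, 131.0])], [(0.76, [561.0, 253.0, 237.0], [231.0, 172.0])]]
[[(0.97, [599.0, -252.0, 1.0], [370.0, 252.0])], [(0.61, [706.0, 279.0, 78.0], [330.0, 131.0])], [(0.78, [569.0, 252.0, 240.0], [301.0, 114.0])]]
A
t 7.3 pos [472.2  14.5 185.1] F [-0.5  0.4 -1.1] grip 40.80289542675018 0.4385491924446144
world d [ 48.1 225.1 -34.6] tool d units now [ 3.63 -7.46  4.23] after turn [ 1.92 -8.59  3.03] rotvec units [-1.42  0.01  2.03]
T
t 7.3 pos [472.2  14.5 185.1] F [-0.5  0.4 -1.1] grip 40.80289542675018 0.4385491924446144
world d [ 107.3  234.5 -129.6] tool d units now [ 3.36 -6.84  8.68] after turn [ 1.7  -8.59  7.52] rotvec units [-1.42  0.01  2.03]
[-0.4453673   0.08019676  2.11792993  0.77424953  0.67160966  0.15504559]
```

View pics/g2.png

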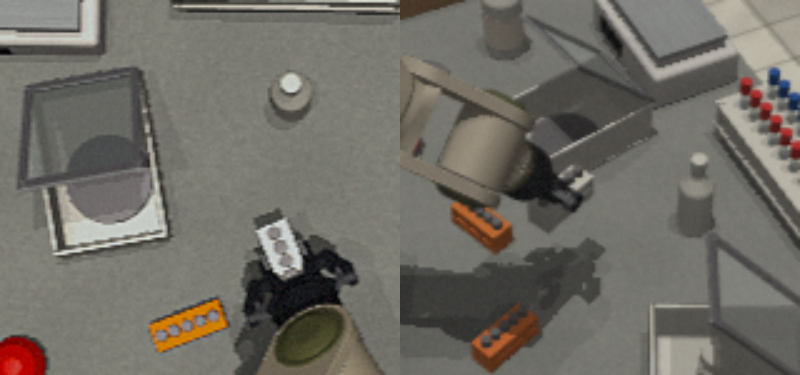

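Rack held at about (278,245) left panel and (575,185) right panel; the lid is untouched. I can't tell from this whether the rack is pitched in the grip, so one enlarged look.

Run:
```python
from h import *
c=cap('top'); s=cap('side')
a=c['frame'][175:225,290:340];b=s['frame'][150:200,285:335]
a,b=[cv2.resize(x,(400,400),interpolation=cv2.INTER_CUBIC) for x in(a,b)]
# overlay predicted upright rack boxes
for im,cc,u0,v0 in((a,c,290,175),(b,s,285,150)):
    f=np.array([np.cos(.42),np.sin(.42),0]);l=np.array([-f[1],f[0],0]);o=np.array([475.2,16,150.])
    for z in(0,40):
        P=[pix(cc,o+i*47.5*f+j*19*l+[0,0,z]) for i,j in((-1,-1),(1,-1),(1,1),(-1,1))]
        cv2.polylines(im,[np.int32([((u-u0)*8,(v-v0)*8) for u,v in P])],True,(0,255,0) if z else (255,0,255),1)
cv2.imwrite('pics/g3.png',np.hstack([a,b]))
```

```text
(no output)
```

View pics/g3.png

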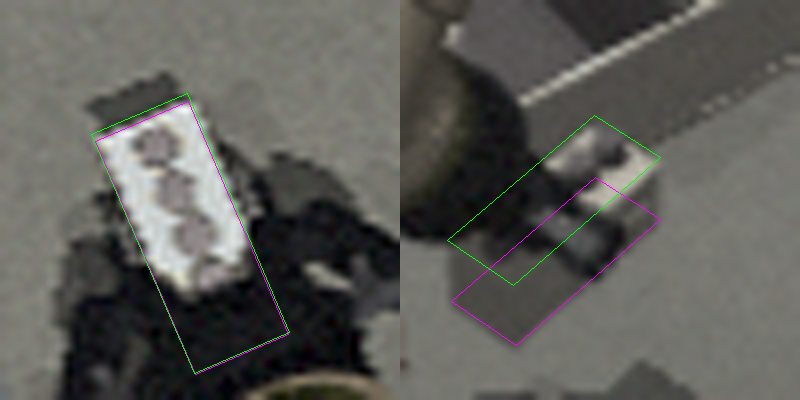

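The overlay of a predicted upright rack matches in both views, within about 1 mm. The grey strip is shadow, so the rack is level in the grip. Turning to the box heading and moving over its front.

Request:
step_arm(
  increments=[
    {"dx":0,"dy":0,"dz":0,"wx":-0.47,"wy":0,"wz":0.68},
    {"dx":0,"dy":0,"dz":0,"wx":-0.47,"wy":0,"wz":0.68},
    {"dx":0,"dy":0,"dz":0,"wx":-0.47,"wy":0,"wz":0.67},
    {"dx":0,"dy":-0.6,"dz":0,"wx":0,"wy":0,"wz":0},
    {"dx":0,"dy":-1,"dz":0,"wx":0,"wy":0,"wz":0},
  ],
)

```text
time_s: 7.9
eef_pos: [466.2, 53.9, 185.6]
ee_rot: [-0.024, 0.951, 0.074, 0.3]
force: [-0.1, 0.3, -2.3]
grip_width: 0.441
grip_force: 40.7
```

Request:
step_arm(
  increments=[
    {"dx":0.3,"dy":-1,"dz":0,"wx":0,"wy":0,"wz":0},
    {"dx":0.4,"dy":-1,"dz":0.4,"wx":0,"wy":0,"wz":0},
    {"dx":0.4,"dy":-1,"dz":0.5,"wx":0,"wy":0,"wz":0},
    {"dx":0.4,"dy":-1,"dz":0.5,"wx":0,"wy":0,"wz":0},
    {"dx":0.4,"dy":-1,"dz":0.5,"wx":0,"wy":0,"wz":0},
  ],
)

```text
time_s: 8.4
eef_pos: [512.0, 189.2, 173.6]
ee_rot: [-0.024, 0.951, 0.075, 0.299]
force: [-0.3, -1.7, -2.1]
grip_width: 0.434
grip_force: 40.8
```

Request:
step_arm(
  increments=[
    {"dx":0,"dy":-1,"dz":0.5,"wx":0,"wy":0,"wz":0},
    {"dx":0,"dy":-0.9,"dz":0.5,"wx":0,"wy":0,"wz":0},
    {"dx":0,"dy":0,"dz":0,"wx":0,"wy":0,"wz":0},
  ],
)

```text
time_s: 8.7
eef_pos: [517.8, 239.0, 151.9]
ee_rot: [-0.024, 0.951, 0.076, 0.298]
force: [-0.5, -0.4, -1.3]
grip_width: 0.441
grip_force: 40.8
```

Run:
```python
from h import *
R=tgt(9,35);f=np.array([np.cos(.157),np.sin(.157),0])
T=np.array([583,249.5,55.5])-3.5*f
print('A');go(T-60*f+[0,0,95],R);print('T');go(T-10*f+[0,0,50],R);go(T,R); print(pose()[2]['joints'])
c=cap('top'); s=cap('side')
a=cv2.resize(c['frame'][120:250,195:325],None,fx=3,fy=3);b=cv2.resize(s['frame'][70:200,230:360],None,fx=3,fy=3)
cv2.imwrite('pics/g4.png',np.hstack([a,b]))
for n,x in (('top',c),('side',s)): print(lm(x,n,'tube_rack'),lm(x,n,'lid_l_edge'))
```

```text
A
t 8.7 pos [517.8 239.  151.9] F [-0.5 -0.4 -1.3] grip 40.845932364463806 0.44108168016759797
world d [ 2.5  0.6 -1.4] tool d units now [ 0.05 -0.01  0.1 ] after turn [ 0.05 -0.01  0.1 ] rotvec units [-0.02  0.03  0.02]
T
t 8.7 pos [517.8 239.  151.9] F [-0.5 -0.4 -1.3] grip 40.845932364463806 0.44108168016759797
world d [ 51.8   8.4 -46.4] tool d units now [ 0.67 -0.    2.72] after turn [ 0.66 -0.01  2.72] rotvec units [-0.02  0.03  0.02]
t 8.7 pos [517.8 239.  151.9] F [-0.5 -0.4 -1.3] grip 40.845932364463806 0.44108168016759797
world d [ 61.7  10.  -96.4] tool d units now [-0.15  0.    4.59] after turn [-0.16 -0.01  4.59] rotvec units [-0.02  0.03  0.02]
[ 0.24716408  0.3267176   1.90930051 -0.16457215  0.3034221   1.80003239]
[(0.86, [347.0, -71.0, -4.0], [340.0, 246.0]), (0.66, [518.0, 241.0, 118.0], [241.0, 190.0]), (0.59, [399.0, 140.0, -2.0], [276.0, 229.0]), (0.27, [653.0, -443.0, 5.0], [454.0, 155.0])] [(0.67, [560.0, 251.0, 238.0], [231.0, 173.0])]
[(0.59, [392.0, 145.0, 4.0], [272.0, 192.0]), (0.54, [526.0, 236.0, 111.0], [293.0, 146.0])] [(0.75, [563.0, 252.0, 240.0], [299.0, 115.0])]
```

View pics/g4.png

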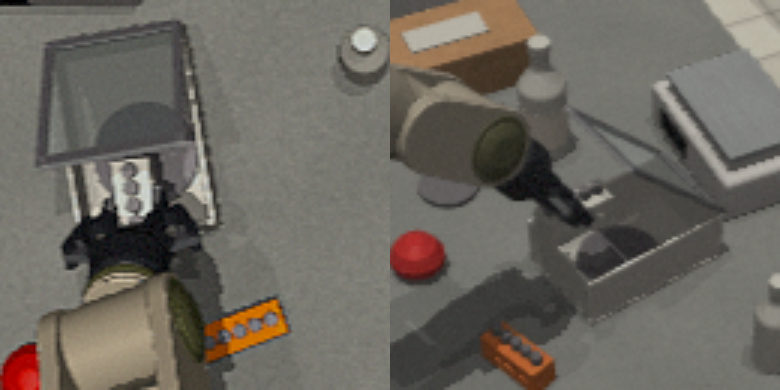

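Rack at left panel (132,190), pointed under the lid edge at (115,158) and lying above the pack. The lid is still at the same place. Lowering in.

Request:
step_arm(
  increments=[
    {"dx":0.2,"dy":0,"dz":0.8,"wx":0,"wy":0,"wz":0},
    {"dx":0.24,"dy":0,"dz":0.96,"wx":0,"wy":0,"wz":0},
    {"dx":0.24,"dy":0,"dz":0.96,"wx":0,"wy":0,"wz":0},
    {"dx":0,"dy":0,"dz":0,"wx":0,"wy":0,"wz":0},
  ],
)

```text
time_s: 9.4
eef_pos: [571.6, 244.4, 105.9]
ee_rot: [-0.024, 0.951, 0.074, 0.299]
force: [0.0, -0.1, -1.8]
grip_width: 0.437
grip_force: 40.9
```

Request:
step_arm(
  increments=[
    {"dx":-0.23,"dy":0,"dz":0.53,"wx":0,"wy":0,"wz":0},
    {"dx":-0.23,"dy":0,"dz":0.53,"wx":0,"wy":0,"wz":0},
    {"dx":-0.23,"dy":0,"dz":0.53,"wx":0,"wy":0,"wz":0},
    {"dx":0,"dy":0,"dz":0,"wx":0,"wy":0,"wz":0},
  ],
)

```text
time_s: 9.8
eef_pos: [578.2, 246.2, 63.3]
ee_rot: [-0.024, 0.951, 0.075, 0.298]
force: [0.2, 0.3, -2.5]
grip_width: 0.437
grip_force: 40.9
```

Run:
```python
from h import *
R=tgt(9,35);f=np.array([np.cos(.157),np.sin(.157),0])
T=np.array([583,249.5,55.5])-3.5*f
go(T,R)
```

```text
t 9.8 pos [578.2 246.2  63.3] F [ 0.2  0.3 -2.5] grip 40.929206013679504 0.43679892700563566
world d [ 1.3  2.7 -7.8] tool d units now [-0.12 -0.1   0.3 ] after turn [-0.12 -0.1   0.3 ] rotvec units [-0.01  0.03 -0.  ]
```

Request:
step_arm(
  increments=[
    {"dx":-0.03,"dy":-0.1,"dz":0.08,"wx":0,"wy":0,"wz":0},
    {"dx":-0.04,"dy":0,"dz":0.07,"wx":0,"wy":0,"wz":0},
    {"dx":-0.04,"dy":0,"dz":0.07,"wx":0,"wy":0,"wz":0},
    {"dx":0,"dy":0,"dz":0,"wx":0,"wy":0,"wz":0},
  ],
)

```text
time_s: 10.2
eef_pos: [579.7, 249.3, 59.2]
ee_rot: [-0.024, 0.951, 0.075, 0.3]
force: [-0.1, -0.6, -1.5]
grip_width: 0.435
grip_force: 40.9
```

Request:
step_arm(
  increments=[
    {"dx":-0.02,"dy":0,"dz":0.04,"wx":0,"wy":0,"wz":0},
    {"dx":0,"dy":0,"dz":0,"wx":0,"wy":0,"wz":0},
  ],
)

```text
time_s: 10.4
eef_pos: [579.9, 249.3, 57.9]
ee_rot: [-0.024, 0.951, 0.075, 0.3]
force: [0.8, -0.3, -2.0]
grip_width: 0.438
grip_force: 40.9
```

Request:
step_arm(
  increments=[
    {"dx":-0.02,"dy":0,"dz":0.03,"wx":0,"wy":0,"wz":0},
    {"dx":0,"dy":0,"dz":0,"wx":0,"wy":0,"wz":0},
  ],
)

```text
time_s: 10.6
eef_pos: [579.9, 249.3, 56.9]
ee_rot: [-0.024, 0.951, 0.075, 0.299]
force: [0.7, 0.6, -1.5]
grip_width: 0.436
grip_force: 40.9
```

Request:
step_arm(
  increments=[
    {"dx":-0.02,"dy":0,"dz":0.04,"wx":0,"wy":0,"wz":0},
    {"dx":0,"dy":0,"dz":0,"wx":0,"wy":0,"wz":0},
  ],
)

```text
time_s: 10.8
eef_pos: [580.0, 249.3, 55.7]
ee_rot: [-0.024, 0.951, 0.075, 0.299]
force: [1.2, -0.6, -1.2]
grip_width: 0.439
grip_force: 40.9
```

Request:
step_arm(
  increments=[
    {"dx":-0.02,"dy":0,"dz":0.04,"wx":0,"wy":0,"wz":0},
    {"dx":0,"dy":0,"dz":0,"wx":0,"wy":0,"wz":0},
  ],
)

```text
time_s: 11.0
eef_pos: [580.7, 249.6, 55.5]
ee_rot: [-0.024, 0.951, 0.075, 0.3]
force: [-0.6, 0.1, 3.7]
grip_width: 0.438
grip_force: 41.5
```

Request:
step_arm(
  increments=[
    {"dx":-0.02,"dy":0,"dz":0.04,"wx":0,"wy":0,"wz":0},
    {"dx":0,"dy":0,"dz":0,"wx":0,"wy":0,"wz":0},
  ],
)

```text
time_s: 11.2
eef_pos: [581.4, 249.8, 55.5]
ee_rot: [-0.024, 0.95, 0.075, 0.301]
force: [-4.6, -0.4, 11.6]
grip_width: 0.44
grip_force: 42.8
```

Request:
step_arm(
  increments=[
    {"dx":0.01,"dy":0,"dz":-0.02,"wx":0,"wy":0,"wz":0},
    {"dx":0,"dy":0,"dz":0,"wx":0,"wy":0,"wz":0},
    {"dx":0,"dy":0,"dz":0,"wx":0,"wy":0,"wz":0},
  ],
)

```text
time_s: 11.5
eef_pos: [581.3, 249.7, 55.5]
ee_rot: [-0.024, 0.95, 0.075, 0.301]
force: [-1.1, 0.1, 7.2]
grip_width: 0.443
grip_force: 42.1
```

Request:
step_arm(
  increments=[
    {"dx":0,"dy":0,"dz":0,"wx":0,"wy":0,"wz":0},
    {"dx":0,"dy":0,"dz":0,"wx":0,"wy":0,"wz":0},
    {"dx":0,"dy":0,"dz":0,"wx":0,"wy":0,"wz":0},
  ],
  fingers=55,
)

```text
time_s: 11.8
eef_pos: [580.1, 249.4, 53.8]
ee_rot: [-0.024, 0.951, 0.075, 0.299]
force: [0.7, 0.8, 0.3]
grip_width: 0.643
grip_force: 0.0
```

Run:
```python
from h import *
c=cap('top'); s=cap('side')
a=cv2.resize(c['frame'][120:250,195:325],None,fx=3,fy=3);b=cv2.resize(s['frame'][90:180,250:340],(390,390))
cv2.imwrite('pics/g5.png',np.hstack([a,b]))
for n,x in (('top',c),('side',s)): print(lm(x,n,'tube_rack'),lm(x,n,'lid_l_edge'),lm(x,n,'cold_pack'))
```

```text
[(0.61, [346.0, -69.0, -4.0], [340.0, 246.0]), (0.52, [401.0, 138.0, -2.0], [277.0, 229.0]), (0.42, [583.0, 255.0, 20.0], [242.0, 172.0])] [(0.58, [560.0, 251.0, 237.0], [231.0, 172.0])] [(0.97, [435.0, 491.0, -1.0], [169.0, 217.0]), (0.63, [585.0, 252.0, 6.0], [243.0, 172.0])]
[(0.77, [586.0, 249.0, 17.0], [307.0, 156.0]), (0.64, [351.0, -66.0, 6.0], [283.0, 236.0]), (0.57, [393.0, 143.0, 1.0], [272.0, 192.0])] [(0.63, [566.0, 253.0, 240.0], [300.0, 114.0])] [(0.59, [425.0, 490.0, -0.0], [248.0, 133.0]), (0.28, [592.0, -247.0, 6.0], [367.0, 250.0])]
```

View pics/g5.png

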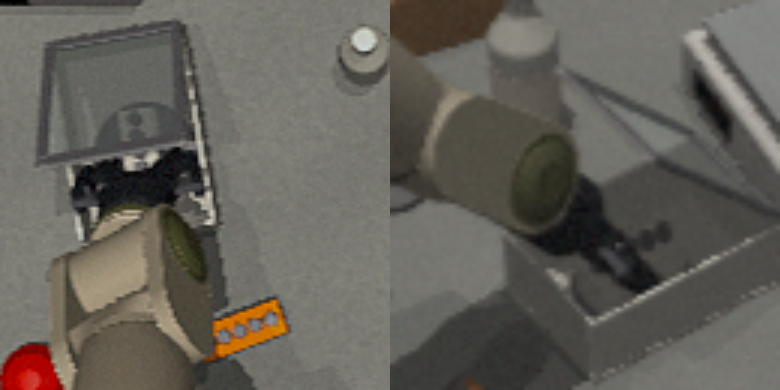

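The rack stands released at about (585,252,18) in both views, with caps visible through the lid at left panel (135,125) and the lid unmoved. Backing out along the tool axis.

Request:
step_arm(
  increments=[
    {"dx":0,"dy":0,"dz":-0.3,"wx":0,"wy":0,"wz":0},
    {"dx":0,"dy":0,"dz":-0.7,"wx":0,"wy":0,"wz":0},
    {"dx":0,"dy":0,"dz":-1,"wx":0,"wy":0,"wz":0},
    {"dx":0,"dy":0,"dz":-1,"wx":0,"wy":0,"wz":0},
    {"dx":0,"dy":0,"dz":-1,"wx":0,"wy":0,"wz":0},
  ],
)

```text
time_s: 12.7
eef_pos: [522.8, 240.3, 137.2]
ee_rot: [-0.024, 0.951, 0.075, 0.3]
force: [0.1, -0.6, 0.9]
grip_width: 0.64
grip_force: 0.0
```

Request:
step_arm(
  increments=[
    {"dx":0,"dy":0,"dz":-1,"wx":0,"wy":0,"wz":0},
    {"dx":0,"dy":0,"dz":-1,"wx":0,"wy":0,"wz":0},
    {"dx":0,"dy":0,"dz":-1,"wx":0,"wy":0,"wz":0},
    {"dx":0.57,"dy":0,"dz":-0.82,"wx":0,"wy":0,"wz":0},
    {"dx":0.57,"dy":0,"dz":-0.82,"wx":0,"wy":0,"wz":0},
  ],
  fingers=0,
)

```text
time_s: 13.2
eef_pos: [480.3, 233.5, 249.0]
ee_rot: [-0.024, 0.951, 0.075, 0.3]
force: [-0.5, 0.4, 0.4]
grip_width: 0.001
grip_force: 0.0
```

Request:
step_arm(
  increments=[
    {"dx":0.57,"dy":0,"dz":-0.82,"wx":0,"wy":-1,"wz":0},
    {"dx":0.5,"dy":0,"dz":-0.87,"wx":0,"wy":-1,"wz":0},
    {"dx":0,"dy":0,"dz":0,"wx":0,"wy":-1,"wz":0},
    {"dx":0,"dy":0,"dz":0,"wx":0,"wy":-1,"wz":0},
    {"dx":0,"dy":0,"dz":0,"wx":0,"wy":-1,"wz":0},
  ],
)

```text
time_s: 13.7
eef_pos: [481.0, 233.6, 298.5]
ee_rot: [-0.004, 0.996, 0.079, 0.042]
force: [-0.0, 0.2, 0.2]
grip_width: -0.002
grip_force: 0.0
```

Run:
```python
from h import *
go([580,257,290],tgt(9,0)); print(pose()[2]['joints'])
c=cap('top'); s=cap('side')
for n,x in (('top',c),('side',s)): print(lm(x,n,'tube_rack')[:4],lm(x,n,'lid_l_edge')[:1],lm(x,n,'cold_pack')[:2])
```

```text
t 13.7 pos [481.  233.6 298.5] F [-0.   0.2  0.2] grip 0.0 -0.0016566912566864094
world d [99.  23.4 -8.5] tool d units now [ 4.02 -0.3   0.68] after turn [ 4.06 -0.31  0.34] rotvec units [-0.02 -0.8   0.01]
[ 0.23498792  0.26611203  1.45148038 -0.00497587  1.34048165  1.64866206]
[(0.79, [399.0, 139.0, -1.0], [277.0, 229.0]), (0.79, [346.0, -66.0, 0.0], [339.0, 246.0]), (0.42, [581.0, 254.0, 18.0], [242.0, 173.0])] [(0.79, [562.0, 253.0, 239.0], [231.0, 172.0])] [(0.74, [438.0, 492.0, -2.0], [169.0, 216.0]), (0.57, [585.0, 250.0, 3.0], [244.0, 172.0])]
[(0.89, [393.0, 143.0, 2.0], [272.0, 192.0]), (0.8, [349.0, -65.0, 4.0], [283.0, 237.0])] [(0.95, [564.0, 253.0, 245.0], [299.0, 113.0])] [(0.61, [430.0, 488.0, 0.0], [250.0, 133.0]), (0.53, [586.0, 255.0, 6.0], [306.0, 157.0])]
```

Request:
step_arm(
  increments=[
    {"dx":0.8,"dy":0,"dz":0,"wx":0,"wy":-0.8,"wz":0},
    {"dx":1,"dy":0,"dz":0,"wx":0,"wy":0,"wz":0},
    {"dx":1,"dy":-0.3,"dz":0,"wx":0,"wy":0,"wz":0},
    {"dx":1,"dy":0,"dz":0,"wx":0,"wy":0,"wz":0},
    {"dx":0.2,"dy":0,"dz":0.4,"wx":0,"wy":0,"wz":0},
  ],
)

```text
time_s: 14.6
eef_pos: [580.6, 256.8, 289.7]
ee_rot: [-0.001, 0.997, 0.079, 0.003]
force: [0.3, -0.8, -0.1]
grip_width: -0.002
grip_force: 0.0
```

Request:
step_arm(
  increments=[
    {"dx":0,"dy":0,"dz":0.6,"wx":0,"wy":0,"wz":0},
    {"dx":0,"dy":0,"dz":0.6,"wx":0,"wy":0,"wz":0},
    {"dx":0,"dy":0,"dz":0.6,"wx":0,"wy":0,"wz":0},
    {"dx":0,"dy":0,"dz":0.5,"wx":0,"wy":0,"wz":0},
    {"dx":0,"dy":0,"dz":0.5,"wx":0,"wy":0,"wz":0},
  ],
)

```text
time_s: 15.1
eef_pos: [578.8, 256.7, 219.1]
ee_rot: [-0.001, 0.997, 0.079, 0.002]
force: [1.1, -0.7, 1.1]
grip_width: 0.001
grip_force: 0.6
```

Run:
```python
from h import *
c=cap('top'); s=cap('side')
for n,x in (('top',c),('side',s)): print(lm(x,n,'lid_l_edge')[:2],lm(x,n,'tube_rack')[:4])
go([580,257,108],tgt(9,0))
```

```text
[(0.58, [543.0, 249.0, 218.0], [233.0, 179.0])] [(0.89, [344.0, -69.0, -5.0], [340.0, 247.0]), (0.68, [395.0, 139.0, -0.0], [277.0, 230.0]), (0.49, [585.0, 254.0, 21.0], [242.0, 172.0]), (0.39, [569.0, -237.0, 238.0], [403.0, 172.0])]
[(0.75, [547.0, 247.0, 218.0], [296.0, 121.0])] [(0.83, [588.0, 250.0, 17.0], [307.0, 155.0]), (0.71, [390.0, 143.0, 4.0], [271.0, 192.0]), (0.59, [349.0, -66.0, 5.0], [283.0, 237.0])]
t 15.4 pos [579.4 256.8 220.3] F [ 0.1 -0.2 -0.1] grip 0.0 -0.0007250693422400826
world d [   0.6    0.2 -112.3] tool d units now [ 0.01 -0.    4.49] after turn [ 0.03 -0.01  4.49] rotvec units [-0.01 -0.04  0.  ]
```

The lid is folding: its edge dropped from z 241 to 218. Continuing down.

Request:
step_arm(
  increments=[
    {"dx":0,"dy":0,"dz":0.6,"wx":0,"wy":0,"wz":0},
    {"dx":-0.1,"dy":0,"dz":0.6,"wx":0,"wy":0,"wz":0},
    {"dx":-0.2,"dy":0,"dz":0.6,"wx":0,"wy":0,"wz":0},
    {"dx":-0.3,"dy":0,"dz":0.6,"wx":0,"wy":0,"wz":0},
    {"dx":-0.3,"dy":0,"dz":0.5,"wx":0,"wy":0,"wz":0},
  ],
)

```text
time_s: 15.9
eef_pos: [557.3, 253.2, 147.0]
ee_rot: [-0.001, 0.997, 0.079, 0.002]
force: [1.8, -0.3, -0.1]
grip_width: 0.002
grip_force: 0.5
```

Request:
step_arm(
  increments=[
    {"dx":-0.3,"dy":0,"dz":0.4,"wx":0,"wy":0,"wz":0},
    {"dx":-0.3,"dy":0,"dz":0.4,"wx":0,"wy":0,"wz":0},
    {"dx":-0.2,"dy":0,"dz":0.3,"wx":0,"wy":0,"wz":0},
    {"dx":0,"dy":0,"dz":0,"wx":0,"wy":0,"wz":0},
  ],
)

```text
time_s: 16.3
eef_pos: [537.0, 250.1, 119.0]
ee_rot: [-0.0, 0.997, 0.079, 0.001]
force: [-0.5, 0.4, -0.1]
grip_width: -0.0
grip_force: 0.0
```

Run:
```python
from h import *
c=cap('top'); s=cap('side')
for n,x in (('top',c),('side',s)): print(lm(x,n,'lid_l_edge')[:2])
go([540,251,108],tgt(9,0))
```

```text
[(0.74, [496.0, 241.0, 95.0], [242.0, 198.0])]
[(0.85, [496.0, 237.0, 100.0], [286.0, 150.0])]
t 16.5 pos [538.  250.2 120. ] F [ 0.3  0.7 -0. ] grip 0.0 -0.0006628068044425078
world d [  2.    0.8 -12. ] tool d units now [ 0.08 -0.02  0.48] after turn [ 0.08 -0.02  0.48] rotvec units [-0.01 -0.04  0.  ]
```

Edge z is now about 97, with shut at about 83. Pressing the last 12 mm slowly and watching the force.

Request:
step_arm(
  increments=[
    {"dx":-0.2,"dy":0,"dz":0.2,"wx":0,"wy":0,"wz":0},
    {"dx":-0.2,"dy":0,"dz":0.15,"wx":0,"wy":0,"wz":0},
    {"dx":-0.2,"dy":0,"dz":0.12,"wx":0,"wy":0,"wz":0},
    {"dx":0,"dy":0,"dz":0,"wx":0,"wy":0,"wz":0},
  ],
)

```text
time_s: 16.9
eef_pos: [522.7, 247.9, 108.0]
ee_rot: [-0.001, 0.997, 0.079, 0.002]
force: [2.7, 0.2, 4.6]
grip_width: -0.001
grip_force: 1.6
```

Request:
step_arm(
  increments=[
    {"dx":0,"dy":0,"dz":0.06,"wx":0,"wy":0,"wz":0},
    {"dx":0,"dy":0,"dz":0,"wx":0,"wy":0,"wz":0},
  ],
)

```text
time_s: 17.1
eef_pos: [522.8, 247.9, 107.8]
ee_rot: [-0.001, 0.997, 0.079, 0.002]
force: [-4.8, -1.6, 15.3]
grip_width: -0.002
grip_force: 7.7
```

Request:
step_arm(
  increments=[
    {"dx":0,"dy":0,"dz":0.06,"wx":0,"wy":0,"wz":0},
    {"dx":0,"dy":0,"dz":0,"wx":0,"wy":0,"wz":0},
  ],
)

```text
time_s: 17.3
eef_pos: [522.8, 247.9, 107.5]
ee_rot: [-0.001, 0.997, 0.079, 0.002]
force: [-9.3, -2.9, 26.1]
grip_width: -0.002
grip_force: 13.1
```

A hard stop at tip z of about 82.5 with the force climbing means the lid is shut. Lifting off and checking.

Request:
step_arm(
  increments=[
    {"dx":0,"dy":0,"dz":-0.3,"wx":0,"wy":0,"wz":0},
    {"dx":0,"dy":0,"dz":-0.8,"wx":0,"wy":0,"wz":0},
    {"dx":-1,"dy":0,"dz":-1,"wx":0,"wy":0,"wz":0},
    {"dx":-1,"dy":0,"dz":-1,"wx":0,"wy":0,"wz":0},
    {"dx":-1,"dy":0,"dz":-1,"wx":0,"wy":0,"wz":0},
  ],
)

```text
time_s: 17.8
eef_pos: [446.9, 235.6, 207.3]
ee_rot: [-0.0, 0.997, 0.079, 0.001]
force: [1.1, 0.4, -0.3]
grip_width: 0.0
grip_force: 0.0
```

Request:
step_arm(
  increments=[
    {"dx":-1,"dy":0,"dz":-1,"wx":0,"wy":0,"wz":0},
    {"dx":-1,"dy":0,"dz":-1,"wx":0,"wy":0,"wz":0},
    {"dx":0,"dy":0,"dz":-1,"wx":0,"wy":0,"wz":0},
    {"dx":0,"dy":0,"dz":0,"wx":0,"wy":0,"wz":0},
  ],
)

```text
time_s: 18.2
eef_pos: [399.0, 228.2, 284.7]
ee_rot: [-0.001, 0.997, 0.079, 0.004]
force: [1.0, -0.3, 0.6]
grip_width: -0.002
grip_force: 0.0
```

Run:
```python
from h import *
c=cap('top'); s=cap('side')
for n,x in (('top',c),('side',s)):
  for l in('lid_l_edge','lid_r_edge','tube_rack','cold_pack'): print(n,l,lm(x,n,l)[:4])
a=cv2.resize(c['frame'][110:250,180:320],(390,390));b=cv2.resize(s['frame'][90:190,250:350],(390,390))
cv2.imwrite('pics/g6.png',np.hstack([a,b])); print(pose()[2]['force'])
```

```text
top lid_l_edge [(0.89, [492.0, 242.0, 82.0], [242.0, 199.0]), (0.26, [357.0, -375.0, -4.0], [433.0, 244.0]), (0.2, [601.0, -250.0, 0.0], [395.0, 170.0])]
top lid_r_edge [(0.97, [569.0, -237.0, 240.0], [403.0, 172.0]), (0.67, [489.0, 238.0, 79.0], [243.0, 200.0])]
top tube_rack [(0.92, [398.0, 141.0, -0.0], [276.0, 229.0]), (0.75, [709.0, 282.0, 78.0], [231.0, 131.0]), (0.57, [347.0, -68.0, -4.0], [339.0, 246.0])]
top cold_pack [(0.62, [433.0, 493.0, -0.0], [169.0, 217.0])]
side lid_l_edge [(0.84, [494.0, 239.0, 87.0], [285.0, 152.0]), (0.54, [706.0, 280.0, 77.0], [330.0, 131.0])]
side lid_r_edge [(0.82, [569.0, -235.0, 242.0], [365.0, 209.0]), (0.25, [695.0, 15.0, 1.0], [358.0, 189.0])]
side tube_rack [(0.7, [393.0, 143.0, 3.0], [272.0, 192.0]), (0.62, [348.0, -66.0, 3.0], [283.0, 237.0]), (0.21, [585.0, 511.0, 1.0], [281.0, 119.0])]
side cold_pack [(0.78, [429.0, 491.0, -1.0], [249.0, 133.0])]
[ 0.74249723 -0.45229379 -0.22791396]
```

View pics/g6.png

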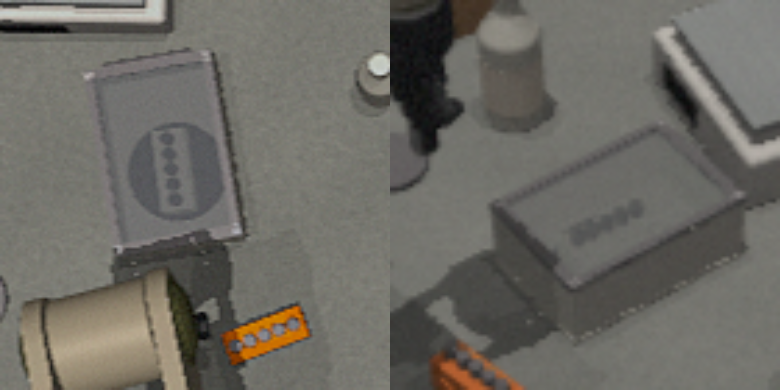

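The left lid lies flat on its rim in both panels. Through it the rack stands centred on the pack (rack (172,170), pack (178,170)), and the right lid edge is still at z of about 241. Handing in.

```bash
python3 -c "
from h import *
print(finish_job())"
```

```text
the job is handed in; nothing more can be done
None
```

The white tube rack stands upright, centred on the cold pack in the left box, and that lid is pressed fully shut. The right box's lid is still open, and I handed the job in at about 18 s of the 58 s limit; no verdict came back.

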